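Load the core and hold the winder's run paddle

TASK

Get the table-top roll winder running: of the three cardboard cores, pick the one whose hole fits the winder's spindle snugly, slide it down the spindle until it sits flat on the platter, and let go of it; leave the other two cores where they stand. Then press the winder's spring-loaded run paddle about half way down with the closed gripper or a finger (let up or pushed to the bottom, the winder stops) and keep it there for a few seconds; the program finishes while still holding the paddle half pressed.

Things in the scene. Friction and masses are not known exactly. Their poses are not given: they have to be found in the camera images.
- winder: Grey table-top roll winder, fixed, 220 x 120 mm, 103 mm high, turned up to 0.25 rad. Origin on the worktop under its middle; z up, x from the paddle end (near the robot) to the spindle end. Rear: 46 mm housing with a round platter (96 mm across, top at z = 55 mm), spindle at its centre. Front: low deck (30 mm high) with the run paddle over it, hinged across at x = -15, z = 46 mm.
- spindle_foot (a point): Centre of the upright steel spindle at the level of the platter's top (winder x = +55, z = 55 mm), where the centre of the core's underside belongs. The spindle is 22 mm across for 32 mm, then tapers to 10 mm at its top, 48 mm above this point.
- run_paddle (a joint): Run paddle's angle in rad: 0 let up (where a spring keeps it), 0.36 pushed to the bottom; half way is 0.18. The winder runs between 0.11 and 0.25. Pressing 66 mm from the hinge takes about 3 N to start, 6 N at half way, 9 N at the bottom; it springs back when let go.
- paddle_pad (a point): Middle of the ribbed press area on top of the black run paddle (plate 90 x 44 x 7 mm), 66 mm from its hinge; moves with it. The free end points to the winder's -x and, let up, stands raised at a slope of 0.36 rad. This point is then 72 mm above the worktop; it goes down 12 mm to half way, 23 mm to the bottom (paddle level).
- core_small: Cardboard core (short tube, standing upright), 34 mm outside, 16 mm hole, 40 mm tall: too tight for the spindle. Origin: centre of its underside, z up along the tube.
- core_medium: Cardboard core standing upright, 44 mm outside, 26 mm hole, 40 mm tall: the one that fits the spindle. Origin: centre of its underside, z up along the tube.
- core_large: Cardboard core standing upright, 54 mm outside, 36 mm hole, 40 mm tall: loose on the spindle. Origin: centre of its underside, z up along the tube.
Things that resemble listed ones, but are neither listed nor needed, are in the scene too. What is shaped like the core_medium but blue, pink or purple is not meant.

How it is judged:
On the way, in this order (a step that is already met when the one before it is completed fails the run):
1. the fitting core sits flat on the platter round the spindle, let go, with the paddle still up (horizontal distance between core_medium and spindle_foot below 0.006 m and z of core_medium in the frame of winder between 0.051 and 0.059 m and angle between core_medium's own z axis and vertical below 0.12 rad and contact force between the fingers and core_medium below 0.1 N and value of joint run_paddle below 0.05 rad), for 0.2 s.
2. the run paddle is kept about half pressed for 1.5 s (value of joint run_paddle between 0.11 and 0.25 rad), for 1.5 s.
At the end, for the whole second after the job is handed in: The medium core sits on the platter (underside within 4 mm of it, upright, centred within 6 mm), not touched by the fingers; the robot itself holds the run paddle still between 0.11 and 0.25 rad with at least 1.5 N (all of step 2 and horizontal distance between core_medium and spindle_foot below 0.006 m and z of core_medium in the frame of winder between 0.051 and 0.059 m and angle between core_medium's own z axis and vertical below 0.12 rad and contact force between the fingers and core_medium below 0.1 N and contact force between any of the fingers, the arm and run_paddle above 1.5 N and velocity of joint run_paddle between -0.1 and 0.1 rad/s); the arm keeps its last pose, push and grip.
It fails at once if the small or the large core is shifted by more than 30 mm (distance of any of core_small, core_large from where it was at the start of the episode above 0.03 m).
It also fails if it takes over 56 s, if anything falls off the work surface, if the arm or the gripper's body presses on something with over 40 N, if the wrist force passes 120 N, or if a joint passes its speed limit or range.

ROBOT

A 6-joint arm with a two-finger parallel gripper is mounted at the origin on a cart in front of the work surface, level with it; the furniture and walls round the work are solid. World frame = base frame: x ahead of the robot, y to its left, z up, the work surface at z = 0. Lengths are in m, angles in rad, forces in N, time in s.
With the tool pointing down it reaches from about 0.3 to 0.85 m from the base axis. Payload 4.2 kg.
Tool frame: the origin (TCP) lies midway between the tips of the shut fingers; the grasp point (between the pads) lies 19 mm behind it; z points along the fingers, y is the line along which they close (so a half turn about z gives the same grasp; the last joint's range is limited). The gripper opens to 91 mm and grips with 3 to 60 N. Pads are 32 mm wide; open, the fingers measure 118 mm over their backs; the gripper's body (76 mm by 178 mm) begins 60 mm behind the grasp point.
Start: joints at [-1.139, 0.32, 1.565, -0, 1.257, -0.02], TCP at [0.251, -0.517, 0.214] pointing down, gripper open.
Joint ranges: [-3.11, 3.11], [-0.84, 2.01], [0.21, 2.61], [-1.34, 4.49], [0.05, 2.63], [-2.56, 2.56]. Speed limits (rad/s): [2.57, 2.57, 3.14, 3.14, 3.14, 3.14].

INTERFACE

Orientations are given as a rotation vector (axis times angle).
In Python, from workcell import readout, imaging, ticket, finder gives the robot as it stands. The module is installed in compiled form; this text tells all that it offers.
- The arm moves only by the tool arm_command, never from a script. Its argument "targets" is a list that holds one entry, the list of rows, each a list of 6 numbers: the shift along the tool's x, y, z as a fraction of full scale, then the turn, a rotation vector about the tool's x, y, z as a fraction of full scale. A call has 1 to 5 rows; each row shifts and turns the commanded pose from where the row before left it, along the tool's axes as they then stand; what a row does not reach is not made up. Full scale, the value 1, is 0.025 m for a shift and 5 degrees for a turn. A row lasts 1/10 s, in which the tool goes at most 50 mm and 8.59 degrees, less where a joint would pass 70% of its speed; a pose out of reach is approached as far as the arm can. A call with a number of a shift or a turn outside -1 to 1 is refused whole. A call with a gripper value outside its range is refused whole. "jaw" is the opening, from -1 (shut) to 1 (fully open), set as the call begins (left out, the last holds). The fingers move at their own pace and stop on an object; the grip force is fixed at half the most. Time passes only in rows, so rows that do not move let the fingers close. It gives the time, the measured TCP pose, the force, the opening and the grip force at its end, in the units of the state.
- readout.get_obs(): the state, without advancing time (a new reading comes with each control period).
- imaging.capture(name): name is "scene" or "top" or "wrist"; returns a dict with "pixels" (420x560x3 uint8, red, green, blue), "fx", "fy", "cx", "cy" (pixels), "origin" and "rotation" of the camera in the world. Camera axes: x right, y up, looking along -z (the intrinsics and any distortion apply to the point x, -y, -z); pixel columns grow to the right and rows downward; lengths in m; the calibration is good to about 2 mm. The wrist camera is an equidistant fisheye: a pixel r from the principal point sees the ray r / f radians off the axis. A picture is of the moment at which its call begins. There is no depth.
- ticket.hand_in(): hands the job in; it is judged then, once.
Trained networks look in a picture, given as the dict that the camera call returned (one of the last four; its "shot" number tells which), for a name from the list of things; names that differ only in an ending like _2 or _b are one class to them, and where a whole thing is asked for, a point or a joint stands for the part that bears it (a point fixed in the world has none). Each returns a list of dicts, best first, with "score" (0 to 1); they miss things now and then, are a little off and sometimes report something else, mostly with a low value. They report only what shows in the picture. A call takes as long as a camera call. They do not tell look-alikes from the thing itself.
- finder.recognise(picture, query): "box" ([centre column, centre row, width, height] in pixels, round what is visible of it).
- finder.masks_of(picture, query): "pixels" (420x560 bool, what is visible of it) and "box" ([centre column, centre row, width, height] in pixels, round what is visible of it).
- finder.spot_point(picture, query): "pixel" ([column, row] in pixels: a listed point, or the origin of a listed thing).
The state is a dict: "clock": time; "joint_positions": joint angles; "joint_vel": joint speeds; "joint_torque": joint torques, N m; "tcp_pos": TCP position; "ee_rot": TCP orientation; "wrist_force": force on the tool from outside, world axes, zero at the start; "ft_torque": the same for the moment, N m; "grip_width": finger opening in m; "gripper_force": force on a finger pad.
Only numpy, scipy, OpenCV 4.12 (cv2) and the standard library are available. Lean on these libraries where they do the work, as an engineer would, in place of code of your own. Each camera call takes 0.05 s, during which the arm holds its last target. There are 200 camera calls.

## Working session

There is one attempt and no reset: what is moved stays moved. The work goes in short steps, Python scripts to look and compute and a tool call to move; the robot and the scene stay as the last step left them, time stands still between calls to the robot, and variables do not carry over. Pictures are saved under pics/ and viewed, at most 10 in all, crops included, and the job is handed in when it is done.

Besides the shell and the picture viewer there is one more tool, called after "Call:" by a JSON object that holds its "api" and its "payload", one argument or row to a line. arm_command: Moves the arm, as the interface text tells. Shift numbers are shares of 0.025 m and turn numbers shares of 5 degrees, none past 1 either way. Its arguments: {"type":"object","properties":{"targets":{"type":"array"},"jaw":{"type":"number"}},"required":["targets"]}

```bash
mkdir -p pics
cat > h.py <<'E'
import numpy as np, cv2
from workcell import readout, imaging, ticket, finder
def ray(p,px,fish=False):
    u=(px[0]-p["cx"])/p["fx"]; v=(px[1]-p["cy"])/p["fy"]
    if fish:
        r=np.hypot(u,v); s=np.sin(r)/max(r,1e-9); d=np.array([u*s,-v*s,-np.cos(r)])
    else: d=np.array([u,-v,-1.])
    return np.array(p["origin"]),np.array(p["rotation"])@d
def at_z(p,px,z,fish=False):
    o,d=ray(p,px,fish); return o+d*(z-o[2])/d[2]
def save(p,n,crop=None,k=1):
    im=p["pixels"][:,:,::-1]
    if crop: im=im[crop[1]:crop[3],crop[0]:crop[2]]
    cv2.imwrite("pics/"+n,cv2.resize(np.ascontiguousarray(im),None,fx=k,fy=k,interpolation=cv2.INTER_CUBIC))
E
python3 - <<'E'
from h import *
np.set_printoptions(precision=3,suppress=True)
Z={"core_small":0,"core_medium":0,"core_large":0,"spindle_foot":.055,"paddle_pad":.072,"winder":0}
ims=[]
for c in ("top","scene"):
    p=imaging.capture(c); ims.append(p["pixels"])
    print(c,p["origin"])
    for n,z in Z.items():
        for r in finder.spot_point(p,n)[:4]: print(n,np.round(r["pixel"]),round(r["score"],2),at_z(p,r["pixel"],z))
    save(p,c+".png")
print(readout.get_obs())
E
```

```text
top [0.51  0.153 0.954]Traceback (most recent call last):
  File "<stdin>", line 9, in <module>
  File "h.py", line 10, in at_z
    o,d=ray(p,px,fish); return o+d*(z-o[2])/d[2]
                                            ~^^^
IndexError: invalid index to scalar variable.
```

The camera rotation comes as a rotation vector, so I'll convert it.

```bash
sed -i 's/np.array(p\["rotation"\])@d/cv2.Rodrigues(np.array(p["rotation"],float))[0]@d/' h.py
python3 - <<'E'
from h import *
np.set_printoptions(precision=3,suppress=True)
Z={"core_small":0,"core_medium":0,"core_large":0,"spindle_foot":.055,"paddle_pad":.072,"winder":0}
for c in ("top","scene"):
    p=imaging.capture(c)
    print(c,p["origin"],p["rotation"])
    for n,z in Z.items():
        for r in finder.spot_point(p,n)[:4]: print(n,np.round(r["pixel"]),round(r["score"],2),at_z(p,r["pixel"],z))
    save(p,c+".png")
print(readout.get_obs())
E
```

```text
top [0.51  0.153 0.954] [ 0.054 -0.028 -1.59 ]
core_small [277. 278.] 0.59 [0.422 0.18  0.   ]
core_medium [353. 137.] 0.92 [0.711 0.016 0.   ]
core_medium [215. 203.] 0.89 [0.579 0.305 0.   ]
core_medium [216. 248.] 0.67 [0.485 0.304 0.   ]
core_medium [298. 233.] 0.53 [0.514 0.134 0.   ]
core_large [269. 192.] 0.9 [0.6   0.192 0.   ]
spindle_foot [358. 189.] 0.78 [0.597 0.017 0.055]
paddle_pad [358. 258.] 0.94 [0.464 0.022 0.072]
paddle_pad [358. 188.] 0.47 [0.598 0.02  0.072]
winder [353. 218.] 0.94 [0.543 0.02  0.   ]
scene [ 1.095 -0.109  0.678] [0.7   0.414 1.014]
core_small [246. 184.] 0.54 [0.423 0.182 0.   ]
core_medium [243. 217.] 0.84 [0.513 0.132 0.   ]
core_medium [234. 314.] 0.84 [0.713 0.017 0.   ]
core_medium [326. 211.] 0.82 [0.582 0.294 0.   ]
core_medium [308. 184.] 0.72 [0.49  0.305 0.   ]
core_large [290. 237.] 0.94 [0.607 0.191 0.   ]
spindle_foot [206. 252.] 0.76 [0.604 0.016 0.055]
paddle_pad [183. 196.] 0.79 [0.467 0.026 0.072]
winder [198. 247.] 0.71 [0.543 0.018 0.   ]
{'clock': 0.8, 'joint_positions': array([-1.139,  0.32 ,  1.565,  0.   ,  1.257, -0.02 ]), 'joint_vel': array([-0.   , -0.   , -0.001,  0.002,  0.001, -0.001]), 'joint_torque': array([  0.   , -41.23 , -23.222,   0.073,   0.038,   0.   ]), 'tcp_pos': array([ 0.251, -0.517,  0.214]), 'ee_rot': array([3.062, 0.704, 0.   ]), 'wrist_force': array([0.758, 0.626, 0.874]), 'ft_torque': array([-0.029,  0.019, -0.071]), 'gripper_force': 0.0, 'grip_width': 0.09145982296735085}
```

View pics/top.png

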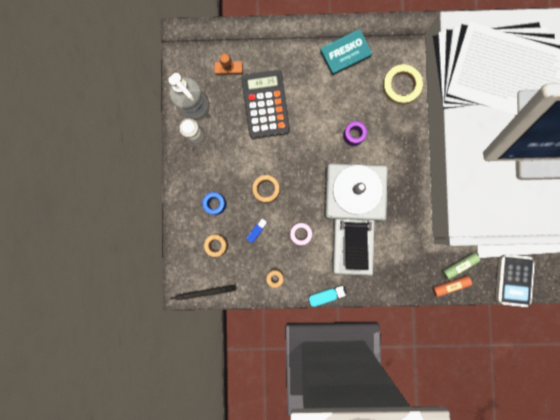

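View pics/scene.png

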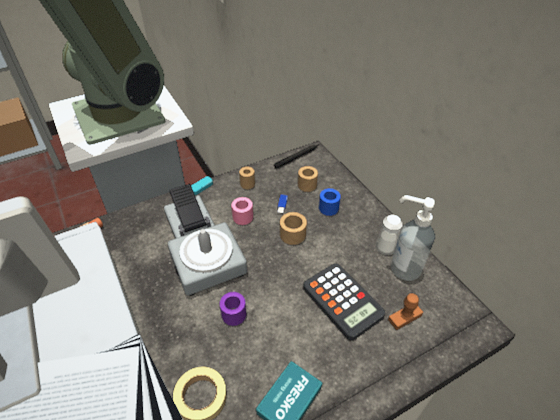

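The top view shows three cardboard rings: (275,279) is smallest, (215,245) is mid-sized and (266,188) is largest. Blue (213,203), pink (301,233) and purple (355,133) are the decoys. The mid-sized cardboard ring at (215,245) fits core_medium. I'll confirm that in one crop by measuring the outer diameters.

Run:
```python
from h import *
p=imaging.capture("top"); save(p,"crop.png",(180,160,320,300),4)
for n in("core_small","core_medium","core_large"):
    for m in finder.masks_of(p,n)[:5]:
        b=np.array(m["box"]); 
        a=at_z(p,b[:2],.04); print(n,b.round(1),round(m["score"],2),a.round(3),"diam mm",(np.mean(b[2:])/p["fx"]*.914*1000).round(1))
```

```text
core_small [277.1 279.3  17.2  18.8] 0.64 [0.423 0.178 0.04 ] diam mm 35.6
core_medium [354.1 133.2  21.4  25.5] 0.86 [0.71  0.019 0.04 ] diam mm 46.4
core_medium [211.3 245.9  25.   20.8] 0.85 [0.491 0.307 0.04 ] diam mm 45.3
core_medium [216.7 203.8  27.2  23.6] 0.83 [0.575 0.296 0.04 ] diam mm 50.2
core_medium [305.3 233.4  22.8  26.3] 0.51 [0.513 0.121 0.04 ] diam mm 48.6
core_large [267.1 188.6  26.5  26. ] 0.67 [0.603 0.195 0.04 ] diam mm 51.9
```

View pics/crop.png

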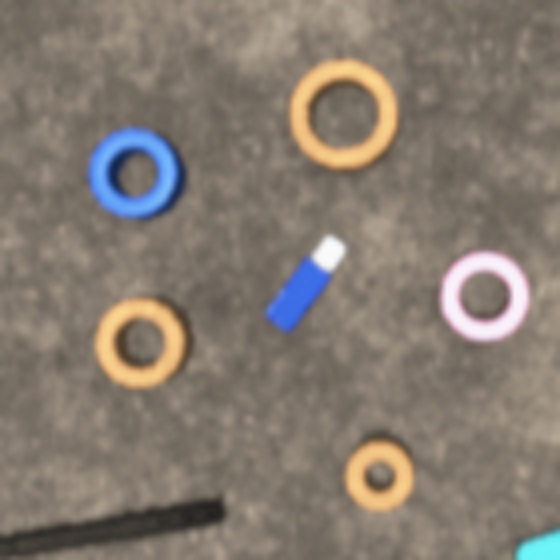

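Call:
{"api": "arm_command", "payload": {
  "targets": [
    [[0, 0, 0, 0, 0, 1], [0, 0, 0, 0, 0, 1], [0, 0, 0, 0, 0, 1], [0, 0, 0, 0, 0, 1], [0, 0, 0, 0, 0, 1]]
  ],
  "jaw": 1
}}

```text
clock: 1.5
tcp_pos: [0.251, -0.5173, 0.214]
ee_rot: [3.141, 0.019, 0.0]
wrist_force: [-0.7, 0.4, 0.0]
grip_width: 0.0913
gripper_force: 0.0
```

The crop confirms it: the tan ring at crop (141,342), full picture (215,245), is about 45 mm across. It sits between the small ring at crop (380,475) and the large one at (344,114). Next I move above it.

Call:
{"api": "arm_command", "payload": {
  "targets": [
    [[0, 0, 0, 0, 0, 0.43], [0.3, -1, 0, 0, 0, 0], [0.3, -1, 0, 0, 0, 0], [0.3, -1, 0, 0, 0, 0], [0.3, -1, 0, 0, 0, 0]]
  ]
}}

```text
clock: 2.0
tcp_pos: [0.2834, -0.4171, 0.214]
ee_rot: [3.141, -0.035, 0.0]
wrist_force: [0.5, -0.4, -0.2]
grip_width: 0.0911
gripper_force: 0.0
```

Call:
{"api": "arm_command", "payload": {
  "targets": [
    [[0.3, -1, 0, 0, 0, 0], [0.3, -1, 0, 0, 0, 0], [0.3, -1, 0, 0, 0, 0], [0.3, -1, 0, 0, 0, 0], [0.3, -1, 0, 0, 0, 0]]
  ]
}}

```text
clock: 2.5
tcp_pos: [0.3237, -0.2929, 0.2141]
ee_rot: [3.141, -0.035, 0.001]
wrist_force: [0.3, -0.1, -0.2]
grip_width: 0.0914
gripper_force: 0.0
```

Call:
{"api": "arm_command", "payload": {
  "targets": [
    [[0.3, -1, 0, 0, 0, 0], [0.3, -1, 0, 0, 0, 0], [0.3, -1, 0, 0, 0, 0], [0.3, -1, 0, 0, 0, 0], [0.3, -1, 0, 0, 0, 0]]
  ]
}}

```text
clock: 3.0
tcp_pos: [0.364, -0.1687, 0.2141]
ee_rot: [3.141, -0.035, 0.001]
wrist_force: [0.8, -0.4, 0.5]
grip_width: 0.0913
gripper_force: 0.0
```

Call:
{"api": "arm_command", "payload": {
  "targets": [
    [[0.3, -1, 0, 0, 0, 0], [0.3, -1, 0, 0, 0, 0], [0.3, -1, 0, 0, 0, 0], [0.3, -1, 0, 0, 0, 0], [0.3, -1, 0, 0, 0, 0]]
  ]
}}

```text
clock: 3.5
tcp_pos: [0.4042, -0.0445, 0.2141]
ee_rot: [3.141, -0.035, 0.001]
wrist_force: [1.1, 0.0, 0.6]
grip_width: 0.0913
gripper_force: 0.0
```

Call:
{"api": "arm_command", "payload": {
  "targets": [
    [[0.3, -1, 0, 0, 0, 0], [0.3, -1, 0, 0, 0, 0], [0.3, -1, 0, 0, 0, 0], [0.3, -1, 0, 0, 0, 0], [0.3, -1, 0, 0, 0, 0]]
  ]
}}

```text
clock: 4.0
tcp_pos: [0.4445, 0.0797, 0.2141]
ee_rot: [3.141, -0.034, 0.001]
wrist_force: [-0.4, -0.3, 0.8]
grip_width: 0.0913
gripper_force: 0.0
```

Call:
{"api": "arm_command", "payload": {
  "targets": [
    [[0.13, -1, 0, 0, 0, 0], [0.13, -1, 0, 0, 0, 0], [0.13, -1, 0, 0, 0, 0], [0.13, -1, 0, 0, 0, 0], [0.13, -1, 0, 0, 0, 0]]
  ]
}}

```text
clock: 4.5
tcp_pos: [0.4633, 0.2042, 0.214]
ee_rot: [3.141, -0.034, 0.0]
wrist_force: [-0.5, 0.8, -0.4]
grip_width: 0.0913
gripper_force: 0.0
```

Call:
{"api": "arm_command", "payload": {
  "targets": [
    [[0.13, -1, 0.5, 0, 0, 0], [0.13, -1, 0.5, 0, 0, 0], [0.13, -1, 0.5, 0, 0, 0], [0.13, -0.9, 0.5, 0, 0, 0], [0, 0, 0, 0, 0, 0]]
  ]
}}

```text
clock: 5.0
tcp_pos: [0.4779, 0.3021, 0.162]
ee_rot: [3.141, -0.031, -0.004]
wrist_force: [-1.4, -0.8, 0.6]
grip_width: 0.0909
gripper_force: 0.0
```

```bash
cat > look.py <<'E'
from h import *
import sys
np.set_printoptions(precision=4,suppress=True)
o=readout.get_obs(); print(o["tcp_pos"],o["ee_rot"],o["grip_width"],o["clock"])
n=sys.argv[1]; z=float(sys.argv[2]); zt=float(sys.argv[3])
for c in ("wrist","top","scene"):
    p=imaging.capture(c)
    if c=="wrist": print(p["origin"],p["rotation"],p["fx"]); save(p,sys.argv[4])
    for r in finder.spot_point(p,n)[:5]: print(c,"pt",np.round(r["pixel"],1),round(r["score"],2),at_z(p,r["pixel"],z,c=="wrist"))
    if zt>0:
      for m in finder.masks_of(p,n)[:5]:
        print(c,"mask",np.round(m["box"],1),round(m["score"],2),at_z(p,m["box"][:2],zt,c=="wrist"))
E
python3 look.py core_medium 0 0.04 w1.png
```

```text
[0.4779 0.3021 0.162 ] [ 3.1406 -0.0311 -0.0039] 0.09094507946414976 5.0
[0.5497 0.3023 0.3325] [-0.2035  0.2068 -1.5806] 325.19226210127806
wrist pt [505.9   8.4] 0.84 [0.7107 0.0219 0.    ]
wrist pt [435.9 162.5] 0.63 [0.5107 0.1307 0.    ]
wrist pt [279.3 179.6] 0.62 [0.4923 0.3048 0.    ]
wrist pt [275.4  96.5] 0.57 [0.578 0.307 0.   ]
wrist mask [515.9  11.6  42.5  23.2] 0.94 [0.6913 0.0404 0.04  ]
wrist mask [278.1 185.5  47.6  46.4] 0.73 [0.4938 0.3057 0.04  ]
wrist mask [274.5  97.6  49.6  51.8] 0.56 [0.5736 0.3072 0.04  ]
wrist mask [440.5 165.7  49.   45.2] 0.56 [0.5124 0.1459 0.04  ]
top pt [216.3 201.3] 0.8 [0.5827 0.3025 0.    ]
top pt [300.3 232.1] 0.8 [0.5155 0.1297 0.    ]
top pt [352.8 137.3] 0.67 [0.7103 0.0165 0.    ]
top pt [217.5 246. ] 0.53 [0.4901 0.3011 0.    ]
top mask [355.6 134.9  23.6  23.3] 0.93 [0.7066 0.0165 0.04  ]
top mask [212.9 203.7  25.   23.7] 0.83 [0.575  0.3031 0.04  ]
top mask [301.8 233.1  24.7  25.9] 0.76 [0.5132 0.1278 0.04  ]
top mask [213.4 249.7  19.9   9.4] 0.57 [0.4838 0.3031 0.04  ]
scene pt [233.  311.8] 0.91 [0.7079 0.0176 0.    ]
scene pt [326.8 207. ] 0.82 [0.5726 0.3028 0.    ]
scene pt [306.5 187.1] 0.77 [0.4981 0.2971 0.    ]
scene pt [242.7 216.2] 0.65 [0.5099 0.1316 0.    ]
scene mask [241.3 212.   18.6  26.4] 0.91 [0.5327 0.1199 0.04  ]
scene mask [307.2 179.6  20.6  20.1] 0.9 [0.5138 0.2868 0.04  ]
scene mask [232.6 309.8  29.   34.4] 0.9 [0.727  0.0111 0.04  ]
scene mask [326.6 203.2  22.8  31. ] 0.75 [0.5942 0.2841 0.04  ]
```

View pics/w1.png

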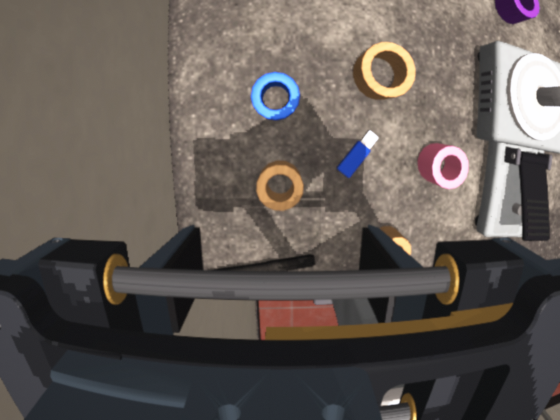

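The wrist view shows the tan medium core's rim centred at (280,187), between the fingers, with the blue core at (275,96) well clear. It works out to about (0.4925, 0.305), which agrees with the other cameras, so I descend and grip.

Call:
{"api": "arm_command", "payload": {
  "targets": [
    [[0.57, -0.16, 0.4, 0, 0, 0], [0, 0, 1, 0, 0, 0], [0, 0, 1, 0, 0, 0], [0, 0, 1, 0, 0, 0], [0, 0, 1, 0, 0, 0]]
  ]
}}

```text
clock: 5.95
tcp_pos: [0.4936, 0.304, 0.0522]
ee_rot: [-3.141, 0.035, -0.001]
wrist_force: [0.1, -0.5, -0.8]
grip_width: 0.0915
gripper_force: 0.0
```

Call:
{"api": "arm_command", "payload": {
  "targets": [
    [[0, 0, 0.9, 0, 0, 0], [0, 0, 0.75, 0, 0, 0], [0, 0, 0, 0, 0, 0]]
  ]
}}

```text
clock: 6.25
tcp_pos: [0.4916, 0.3029, 0.0094]
ee_rot: [3.138, -0.035, -0.008]
wrist_force: [0.0, -0.4, -0.6]
grip_width: 0.0914
gripper_force: 0.0
```

Call:
{"api": "arm_command", "payload": {
  "targets": [
    [[0, 0, 0, 0, 0, 0], [0, 0, 0, 0, 0, 0], [0, 0, 0, 0, 0, 0], [0, 0, 0, 0, 0, 0], [0, 0, 0, 0, 0, 0]]
  ],
  "jaw": -1
}}

```text
clock: 6.75
tcp_pos: [0.493, 0.3042, 0.0133]
ee_rot: [-3.141, 0.035, -0.002]
wrist_force: [0.9, 0.1, -0.3]
grip_width: 0.054
gripper_force: 0.0
```

Call:
{"api": "arm_command", "payload": {
  "targets": [
    [[0, 0, 0, 0, 0, 0], [0, 0, 0, 0, 0, 0], [0, 0, 0, 0, 0, 0], [0, 0, 0, 0, 0, 0]]
  ]
}}

```text
clock: 7.15
tcp_pos: [0.4928, 0.3041, 0.013]
ee_rot: [-3.141, 0.035, -0.0]
wrist_force: [-0.4, -0.4, 2.7]
grip_width: 0.0436
gripper_force: 30.0
```

Call:
{"api": "arm_command", "payload": {
  "targets": [
    [[0, 0, -0.5, 0, 0, 0], [0, 0, -1, 0, 0, 0], [0, 0, -1, 0, 0, 0], [0, 0, -1, 0, 0, 0], [0, 0, -1, 0, 0, 0]]
  ]
}}

```text
clock: 7.65
tcp_pos: [0.4926, 0.304, 0.1268]
ee_rot: [-3.141, 0.035, -0.001]
wrist_force: [0.4, 0.5, -0.5]
grip_width: 0.0437
gripper_force: 30.0
```

Call:
{"api": "arm_command", "payload": {
  "targets": [
    [[0, 0, -1, 0, 0, 0], [0, 0, -1, 0, 0, 0], [0, 0, -0.9, 0, 0, 0], [0, 0, 0, 0, 0, 0]]
  ]
}}

```text
clock: 8.05
tcp_pos: [0.4944, 0.3051, 0.2016]
ee_rot: [-3.137, 0.035, -0.011]
wrist_force: [1.2, -0.8, -0.2]
grip_width: 0.0444
gripper_force: 30.0
```

```bash
python3 look.py spindle_foot 0.055 0 w2.png; python3 -c "
from h import *
p=imaging.capture('wrist'); o=readout.get_obs()
for r in finder.masks_of(p,'core_medium')[:5]: print(np.round(r['box'],1),r['score'],at_z(p,r['box'][:2],o['tcp_pos'][2]+.027,True))"
```

```text
[0.4944 0.3051 0.2016] [-3.1374  0.0346 -0.0105] 0.04435993383643214 8.05
[0.5647 0.3042 0.3728] [-0.1922  0.2037 -1.5829] 325.19226210127806
wrist pt [522.2 111.7] 0.56 [0.5951 0.0207 0.055 ]
top pt [356.  188.9] 0.7 [0.5972 0.0208 0.055 ]
top pt [265.4 191.9] 0.61 [0.5949 0.1975 0.055 ]
scene pt [207.3 251.3] 0.73 [0.6048 0.0184 0.055 ]
[502.9  19.4  36.5  34.8] 0.9 [0.62578531 0.1857232  0.22337433]
[276.4 114.5  48.9  44.4] 0.87 [0.56812076 0.30536573 0.22337433]
[280.2 263.6  85.8  98.4] 0.64 [0.49828787 0.30526975 0.22337433]
[428.2 173.9  46.7  40.7] 0.59 [0.54133537 0.23357364 0.22337433]
```

View pics/w2.png

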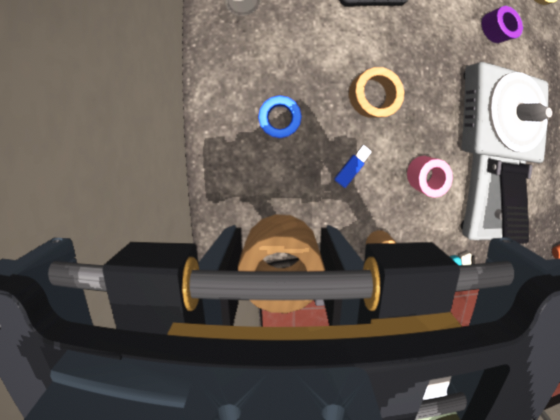

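The core is held (opening 44 mm) and the spindle shows at about (535,112). I carry the core to just short of the spindle for a close measurement.

Call:
{"api": "arm_command", "payload": {
  "targets": [
    [[0.17, 0.94, 0, 0, 0, 0], [0.17, 0.94, 0, 0, 0, 0], [0.17, 0.94, 0, 0, 0, 0], [0.17, 0.94, 0, 0, 0, 0], [0.17, 0.94, 0, 0, 0, 0]]
  ]
}}

```text
clock: 8.95
tcp_pos: [0.5113, 0.1851, 0.1972]
ee_rot: [3.141, -0.034, -0.001]
wrist_force: [-0.1, -0.0, -1.1]
grip_width: 0.0439
gripper_force: 30.0
```

Call:
{"api": "arm_command", "payload": {
  "targets": [
    [[0.17, 0.94, 0, 0, 0, 0], [0.17, 0.94, 0, 0, 0, 0], [0.17, 0.94, 0, 0, 0, 0], [0.17, 0.94, 0, 0, 0, 0], [0.17, 0.94, 0, 0, 0, 0]]
  ]
}}

```text
clock: 9.45
tcp_pos: [0.5299, 0.0672, 0.1972]
ee_rot: [3.141, -0.035, -0.001]
wrist_force: [0.1, 0.5, -0.7]
grip_width: 0.0435
gripper_force: 30.0
```

Call:
{"api": "arm_command", "payload": {
  "targets": [
    [[0.17, 0.94, 0, 0, 0, 0], [0.17, 0.94, 0, 0, 0, 0], [0, 0, 0, 0, 0, 0], [0, 0, 0, 0, 0, 0], [0, 0, 0, 0, 0, 0]]
  ]
}}

```text
clock: 9.95
tcp_pos: [0.5373, 0.0218, 0.1975]
ee_rot: [-3.141, 0.034, 0.001]
wrist_force: [-0.4, -1.0, 0.1]
grip_width: 0.0439
gripper_force: 30.0
```

```bash
python3 look.py spindle_foot 0.055 0 w3.png;  python3 -c "
from h import *
p=imaging.capture('wrist'); o=readout.get_obs()
for r in finder.masks_of(p,'core_medium')[:5]: print(np.round(r['box'],1),r['score'])
for px in [(280,y) for y in range(205,226,2)]: print(px,at_z(p,px,o['tcp_pos'][2]-.013,True)-o['tcp_pos'])"
```

```text
[0.5373 0.0218 0.1975] [-3.141   0.0338  0.0009] 0.043863266085786834 9.95
[0.6088 0.0215 0.3681] [-0.2008  0.2066 -1.5824] 325.19226210127806
wrist pt [281.9 141. ] 0.67 [0.593  0.0211 0.055 ]
wrist pt [276.3 267.5] 0.18 [0.4618 0.0297 0.055 ]
top pt [355.5 187.8] 0.89 [0.5993 0.0218 0.055 ]
scene pt [206.  252.9] 0.68 [0.607  0.0149 0.055 ]
[185.  219.1  45.8  44.8] 0.84
[ 57.9 171.1  41.3  40.5] 0.81
[278.1 264.5  87.9 101.3] 0.77
[281.2  30.4  43.7  48.3] 0.58
[280.6 179.4 120.7 186. ] 0.5
(280, 205) [ 0.02521323  0.00149281 -0.013     ]
(280, 207) [ 0.02401025  0.00151887 -0.013     ]
(280, 209) [ 0.02280344  0.00154501 -0.013     ]
(280, 211) [ 0.02159269  0.00157125 -0.013     ]
(280, 213) [ 0.0203779   0.00159759 -0.013     ]
(280, 215) [ 0.01915894  0.00162403 -0.013     ]
(280, 217) [ 0.0179357   0.00165057 -0.013     ]
(280, 219) [ 0.01670807  0.00167722 -0.013     ]
(280, 221) [ 0.01547594  0.00170398 -0.013     ]
(280, 223) [ 0.01423917  0.00173086 -0.013     ]
(280, 225) [ 0.01299766  0.00175784 -0.013     ]
```

View pics/w3.png

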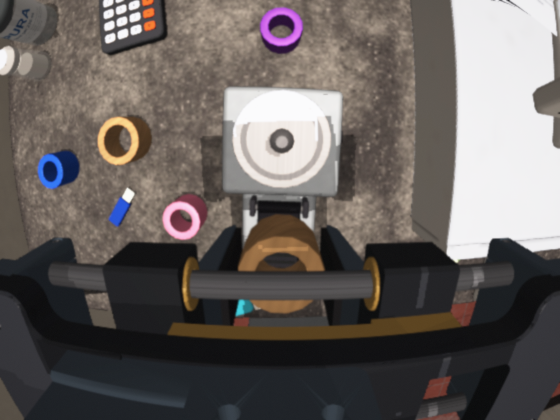

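The wrist view shows the platter centred near (283,138), the spindle tip at (282,141), and the front of the held core's lower edge near row 214. I'll enlarge this region and fit the platter to check.

```bash
python3 -c "
from h import *
im=cv2.imread('pics/w3.png')[80:240,210:360]
cv2.imwrite('pics/w3c.png',cv2.resize(im,None,fx=3.7,fy=3.7,interpolation=cv2.INTER_CUBIC))
g=cv2.cvtColor(cv2.imread('pics/w3.png'),cv2.COLOR_BGR2GRAY)
print(g[205:226,280]); print(g[84:95,283]); print(g[182:195,283]); print(g[138,225:240],g[138,325:340])
p=imaging.capture('wrist')
for z,px in [(.055,(283,138)),(.103,(282,141)),(.103,(283,140)),(.103,(282,138))]: print(at_z(p,px,z,True))
"
```

```text
[17 20 22 23 21 18 16 20 32 48 58 63 64 66 66 66 66 66 65 64 65]
[149 159 154 141 166 204 238 249 251 251 251]
[231 230 228 227 221 189 157 144 141 134 120 100  92]
[124 132 137 139 140 141 148 176 217 234 237 238 238 237 232] [237 237 237 236 232 206 166 152 152 157 187 222 220 204 182]
[0.59614434 0.01943234 0.055     ]
[0.59566272 0.02056111 0.103     ]
[0.59646394 0.01973306 0.103     ]
[0.5981159  0.02050965 0.103     ]
```

View pics/w3c.png

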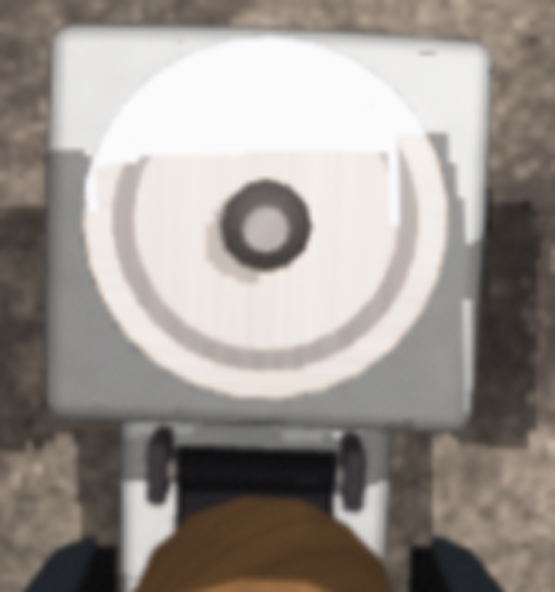

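The platter centre is at (282,139) and the tip at (281.6,142), but the cameras disagree by a few mm. I'll lower the core to tip height just short of the spindle, so core edge and tip lie at nearly the same depth and can be compared directly.

Call:
{"api": "arm_command", "payload": {
  "targets": [
    [[0.36, 0.05, 0.9, 0, 0, 0], [0.36, 0.05, 0.9, 0, 0, 0], [0, 0, 0.9, 0, 0, 0], [0, 0, 0, 0, 0, 0], [0, 0, 0, 0, 0, 0]]
  ]
}}

```text
clock: 10.9
tcp_pos: [0.5555, 0.0181, 0.1304]
ee_rot: [3.141, -0.035, -0.0]
wrist_force: [0.4, -0.2, 0.6]
grip_width: 0.0439
gripper_force: 30.0
```

```bash
python3 -c "
from h import *
np.set_printoptions(precision=4,suppress=True)
o=readout.get_obs(); print(o['tcp_pos'],o['ee_rot'])
p=imaging.capture('wrist'); print(p['cx'],p['cy'])
save(p,'w4.png'); save(p,'w4c.png',(205,90,355,250),3.7)
"
```

```text
[0.5555 0.0181 0.1304] [ 3.1414 -0.0347 -0.0005]
280.7431973964111 208.72204458859426
```

View pics/w4c.png

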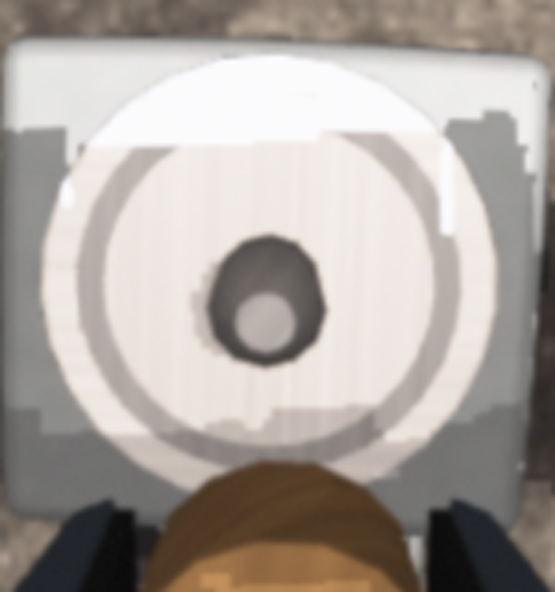

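```bash
python3 -c "
from h import *
np.set_printoptions(precision=4,suppress=True)
o=readout.get_obs(); t=o['tcp_pos']; R=cv2.Rodrigues(o['ee_rot'])[0]
p=imaging.capture('wrist')
f=lambda px,z: R.T@(at_z(p,px,z,True)-t)
print('tip',f((276.6,177),.103),'core front edge',f((281,215.1),t[2]-.013),'platter',f((205+269/3.7,90+272/3.7),.055),'fingers',f((205+281.5/3.7,90+510/3.7),t[2]))
"
```

```text
tip [ 0.0392 -0.0041  0.0283] core front edge [ 0.0191 -0.0014  0.013 ] platter [ 0.0419 -0.0039  0.0763] fingers [ 0.0155 -0.0013  0.    ]
```

Call:
{"api": "arm_command", "payload": {
  "targets": [
    [[0.86, -0.05, 0, 0, 0, 0], [0.86, -0.06, 0, 0, 0, 0], [0, 0, 0, 0, 0, 0], [0, 0, 0, 0, 0, 0]]
  ]
}}

```text
clock: 11.4
tcp_pos: [0.5984, 0.0199, 0.1309]
ee_rot: [3.141, -0.035, 0.001]
wrist_force: [-0.3, 0.2, -0.7]
grip_width: 0.0435
gripper_force: 30.0
```

Call:
{"api": "arm_command", "payload": {
  "targets": [
    [[0, 0, 0.25, 0, 0, 0], [0, 0, 0.25, 0, 0, 0], [0, 0, 0.25, 0, 0, 0], [0, 0, 0.25, 0, 0, 0], [0, 0, 0, 0, 0, 0]]
  ]
}}

```text
clock: 11.9
tcp_pos: [0.5975, 0.0199, 0.1039]
ee_rot: [3.141, -0.035, -0.004]
wrist_force: [0.3, 0.6, -0.8]
grip_width: 0.0438
gripper_force: 30.0
```

The tip is inside the hole with no contact force, so I keep going gently.

Call:
{"api": "arm_command", "payload": {
  "targets": [
    [[0, 0, 0.15, 0, 0, 0], [0, 0, 0.15, 0, 0, 0], [0, 0, 0, 0, 0, 0]]
  ]
}}

```text
clock: 12.2
tcp_pos: [0.5981, 0.0199, 0.0971]
ee_rot: [3.141, -0.035, -0.002]
wrist_force: [0.3, -0.4, -0.1]
grip_width: 0.0433
gripper_force: 30.0
```

Call:
{"api": "arm_command", "payload": {
  "targets": [
    [[0, 0, 0.15, 0, 0, 0], [0, 0, 0.15, 0, 0, 0], [0, 0, 0, 0, 0, 0]]
  ]
}}

```text
clock: 12.5
tcp_pos: [0.5982, 0.0198, 0.0896]
ee_rot: [3.141, -0.035, -0.001]
wrist_force: [-0.9, 0.8, -0.9]
grip_width: 0.0439
gripper_force: 30.0
```

Call:
{"api": "arm_command", "payload": {
  "targets": [
    [[0, 0, 0.25, 0, 0, 0], [0, 0, 0.25, 0, 0, 0], [0, 0, 0.2, 0, 0, 0], [0, 0, 0, 0, 0, 0]]
  ]
}}

```text
clock: 12.9
tcp_pos: [0.5981, 0.0199, 0.0716]
ee_rot: [3.141, -0.035, -0.002]
wrist_force: [-0.2, -0.4, -0.6]
grip_width: 0.0435
gripper_force: 30.0
```

Call:
{"api": "arm_command", "payload": {
  "targets": [
    [[0, 0, 0.08, 0, 0, 0], [0, 0, 0, 0, 0, 0]]
  ]
}}

```text
clock: 13.1
tcp_pos: [0.5984, 0.0199, 0.0705]
ee_rot: [3.141, -0.035, -0.0]
wrist_force: [-0.7, 0.3, -0.3]
grip_width: 0.044
gripper_force: 30.0
```

Call:
{"api": "arm_command", "payload": {
  "targets": [
    [[0, 0, 0.07, 0, 0, 0], [0, 0, 0, 0, 0, 0]]
  ]
}}

```text
clock: 13.3
tcp_pos: [0.5984, 0.0199, 0.0689]
ee_rot: [3.141, -0.035, -0.0]
wrist_force: [-0.2, -0.7, -0.9]
grip_width: 0.0436
gripper_force: 30.0
```

Call:
{"api": "arm_command", "payload": {
  "targets": [
    [[0, 0, 0, 0, 0, 0], [0, 0, 0, 0, 0, 0], [0, 0, 0, 0, 0, 0], [0, 0, 0, 0, 0, 0], [0, 0, 0, 0, 0, 0]]
  ],
  "jaw": 1
}}

```text
clock: 13.8
tcp_pos: [0.5986, 0.0199, 0.069]
ee_rot: [3.141, -0.035, 0.001]
wrist_force: [0.9, -0.4, 0.2]
grip_width: 0.0806
gripper_force: 0.0
```

Call:
{"api": "arm_command", "payload": {
  "targets": [
    [[0, 0, 0, 0, 0, 0], [0, 0, -0.8, 0, 0, 0], [0, 0, -1, 0, 0, 0], [0, 0, -1, 0, 0, 0], [0, 0, -1, 0, 0, 0]]
  ]
}}

```text
clock: 14.3
tcp_pos: [0.5984, 0.0199, 0.1649]
ee_rot: [3.141, -0.035, -0.0]
wrist_force: [-0.9, -0.2, -0.2]
grip_width: 0.0913
gripper_force: 0.0
```

Call:
{"api": "arm_command", "payload": {
  "targets": [
    [[-1, 0, 0, 0, 0, 0], [-1, 0, 0, 0, 0, 0], [-1, 0, 0, 0, 0, 0], [0, 0, 0, 0, 0, 0], [0, 0, 0, 0, 0, 0]]
  ],
  "jaw": -1
}}

```text
clock: 14.8
tcp_pos: [0.5239, 0.0215, 0.1644]
ee_rot: [3.141, -0.035, 0.003]
wrist_force: [0.8, -0.7, 0.8]
grip_width: 0.0538
gripper_force: 0.0
```

```bash
python3 look.py paddle_pad 0.072 0 w5.png; python3 -c "
from h import *
p=imaging.capture('wrist')
for r in finder.masks_of(p,'core_medium')[:5]: print(np.round(r['box'],1),r['score'],at_z(p,r['box'][:2],.095,True))
for r in finder.masks_of(p,'paddle_pad')[:2]: print(np.round(r['box'],1),r['score'],at_z(p,r['box'][:2],.06,True))"
```

```text
[0.5239 0.0215 0.1644] [ 3.1413 -0.0346  0.0025] 0.05379196771285472 14.8
[0.5951 0.0214 0.3352] [-0.1994  0.2045 -1.5831] 325.19226210127806
wrist pt [275.  273.4] 0.59 [0.4663 0.0295 0.072 ]
top pt [358.  257.2] 0.58 [0.4654 0.0231 0.072 ]
scene pt [185.3 196.4] 0.71 [0.4693 0.0295 0.072 ]
[279.   16.3  48.   32.6] 0.95 [0.67859782 0.02091951 0.095     ]
[ 40.5 163.6  44.2  41.9] 0.9 [0.57945192 0.23954073 0.095     ]
[173.8 214.4  53.   49.8] 0.76 [0.52961354 0.10786782 0.095     ]
[281.6 124.4  61.3  59.9] 0.58 [0.59588321 0.02083345 0.095     ]
[278.7 233.7  48.8  81.4] 0.97 [0.50016548 0.0254012  0.06      ]
```

View pics/w5.png

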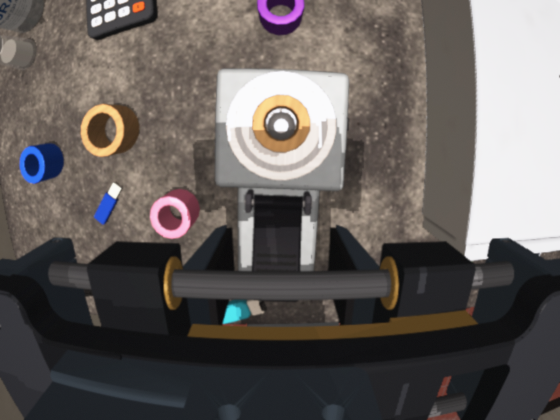

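The core sits on the spindle with the tip concentric in its hole at (281,124). The paddle pad comes out at about (0.466, 0.024), which matches the winder geometry (132 mm from the spindle). Next I go above the pad with the fingers shut.

Call:
{"api": "arm_command", "payload": {
  "targets": [
    [[-0.8, 0, 0, 0, 0, 0], [-0.8, 0, 0, 0, 0, 0], [-0.72, 0, 0, 0, 0, 0], [0, 0, 0, 0, 0, 0], [0, 0, 0, 0, 0, 0]]
  ]
}}

```text
clock: 15.75
tcp_pos: [0.4664, 0.0228, 0.1643]
ee_rot: [3.141, -0.035, 0.003]
wrist_force: [0.0, 1.0, 0.2]
grip_width: 0.0007
gripper_force: 0.0
```

Call:
{"api": "arm_command", "payload": {
  "targets": [
    [[0, 0, 0.9, 0, 0, 0], [0, 0, 0.9, 0, 0, 0], [0, 0, 0.9, 0, 0, 0], [0, 0, 0, 0, 0, 0], [0, 0, 0, 0, 0, 0]]
  ]
}}

```text
clock: 16.25
tcp_pos: [0.4666, 0.0228, 0.0966]
ee_rot: [3.141, -0.035, 0.0]
wrist_force: [0.3, -0.2, 0.7]
grip_width: 0.0004
gripper_force: 0.0
```

Call:
{"api": "arm_command", "payload": {
  "targets": [
    [[0, 0, 0.2, 0, 0, 0], [0, 0, 0.2, 0, 0, 0], [0, 0, 0, 0, 0, 0], [0, 0, 0, 0, 0, 0]]
  ]
}}

```text
clock: 16.65
tcp_pos: [0.4656, 0.0228, 0.0866]
ee_rot: [3.141, -0.035, 0.001]
wrist_force: [-0.7, 0.4, 0.0]
grip_width: 0.0003
gripper_force: 0.0
```

Call:
{"api": "arm_command", "payload": {
  "targets": [
    [[0, 0, 0.2, 0, 0, 0], [0, 0, 0.2, 0, 0, 0], [0, 0, 0, 0, 0, 0], [0, 0, 0, 0, 0, 0]]
  ]
}}

```text
clock: 17.05
tcp_pos: [0.4657, 0.0228, 0.0765]
ee_rot: [3.141, -0.035, 0.0]
wrist_force: [-0.5, 0.2, 2.6]
grip_width: 0.0005
gripper_force: 1.1
```

Call:
{"api": "arm_command", "payload": {
  "targets": [
    [[0, 0, 0.2, 0, 0, 0], [0, 0, 0.2, 0, 0, 0], [0, 0, 0, 0, 0, 0], [0, 0, 0, 0, 0, 0]]
  ]
}}

```text
clock: 17.45
tcp_pos: [0.4652, 0.0228, 0.0663]
ee_rot: [3.141, -0.035, -0.001]
wrist_force: [-1.7, -0.4, 3.9]
grip_width: 0.0004
gripper_force: 2.1
```

Call:
{"api": "arm_command", "payload": {
  "targets": [
    [[0, 0, 0.12, 0, 0, 0], [0, 0, 0, 0, 0, 0], [0, 0, 0, 0, 0, 0], [0, 0, 0, 0, 0, 0], [0, 0, 0, 0, 0, 0]]
  ]
}}

```text
clock: 17.95
tcp_pos: [0.4653, 0.0228, 0.0636]
ee_rot: [3.141, -0.035, -0.001]
wrist_force: [-2.4, 0.4, 5.0]
grip_width: 0.0001
gripper_force: 2.4
```

```bash
python3 -c "
from h import *
fs=[]
for i in range(12):
    p=imaging.capture('scene'); o=readout.get_obs(); fs.append(np.r_[o['wrist_force'],o['tcp_pos']])
print(np.mean(fs,0).round(4))
k=finder.masks_of(p,'core_medium')
for r in k[:5]: print(np.round(r['box'],1))
save(p,'s2.png',(130,150,290,290),4)"
```

```text
[-1.744   0.1787  5.4285  0.4653  0.0228  0.0637]
[231.5 309.1  27.6  38.8]
[204.8 243.2  28.6  29.7]
[329.1 203.5  18.5  29.8]
[239.8 211.2  18.4  22.3]
[204.2 243.3  83.5 105.7]
```

View pics/s2.png

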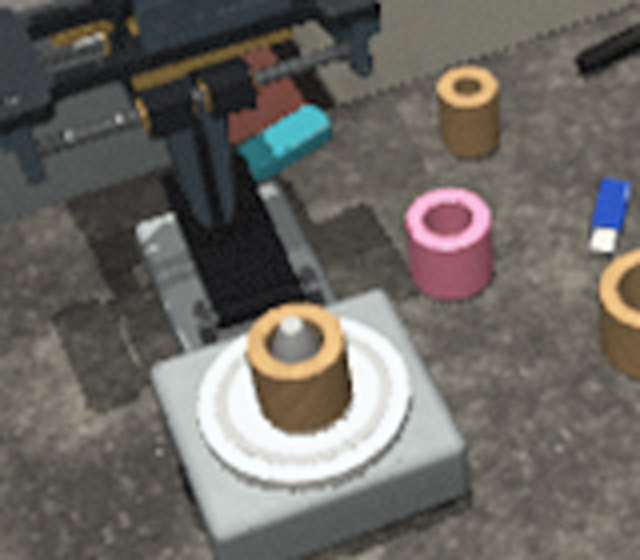

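The medium core sits flat on the platter with the tip inside its hole, crop (292,340). The fingers hold the paddle with about 5.4 N at a height that corresponds to about half travel. I hold it for 2.5 s, then hand in.

Call:
{"api": "arm_command", "payload": {
  "targets": [
    [[0, 0, 0, 0, 0, 0], [0, 0, 0, 0, 0, 0], [0, 0, 0, 0, 0, 0], [0, 0, 0, 0, 0, 0], [0, 0, 0, 0, 0, 0]]
  ]
}}

```text
clock: 19.1
tcp_pos: [0.4653, 0.0228, 0.0637]
ee_rot: [3.141, -0.035, -0.0]
wrist_force: [-0.7, 0.1, 5.5]
grip_width: 0.0004
gripper_force: 2.4
```

Call:
{"api": "arm_command", "payload": {
  "targets": [
    [[0, 0, 0, 0, 0, 0], [0, 0, 0, 0, 0, 0], [0, 0, 0, 0, 0, 0], [0, 0, 0, 0, 0, 0], [0, 0, 0, 0, 0, 0]]
  ]
}}

```text
clock: 19.6
tcp_pos: [0.4653, 0.0228, 0.0637]
ee_rot: [3.141, -0.035, -0.0]
wrist_force: [-2.2, 0.3, 5.4]
grip_width: 0.0006
gripper_force: 2.4
```

Call:
{"api": "arm_command", "payload": {
  "targets": [
    [[0, 0, 0, 0, 0, 0], [0, 0, 0, 0, 0, 0], [0, 0, 0, 0, 0, 0], [0, 0, 0, 0, 0, 0], [0, 0, 0, 0, 0, 0]]
  ]
}}

```text
clock: 20.1
tcp_pos: [0.4653, 0.0228, 0.0636]
ee_rot: [3.141, -0.035, -0.0]
wrist_force: [-1.5, 0.2, 5.4]
grip_width: 0.0005
gripper_force: 2.4
```

Call:
{"api": "arm_command", "payload": {
  "targets": [
    [[0, 0, 0, 0, 0, 0], [0, 0, 0, 0, 0, 0], [0, 0, 0, 0, 0, 0], [0, 0, 0, 0, 0, 0], [0, 0, 0, 0, 0, 0]]
  ]
}}

```text
clock: 20.6
tcp_pos: [0.4653, 0.0228, 0.0637]
ee_rot: [3.141, -0.035, -0.0]
wrist_force: [-1.6, 0.4, 5.4]
grip_width: 0.0006
gripper_force: 2.4
```

Call:
{"api": "arm_command", "payload": {
  "targets": [
    [[0, 0, 0, 0, 0, 0], [0, 0, 0, 0, 0, 0], [0, 0, 0, 0, 0, 0], [0, 0, 0, 0, 0, 0], [0, 0, 0, 0, 0, 0]]
  ]
}}

```text
clock: 21.1
tcp_pos: [0.4653, 0.0228, 0.0637]
ee_rot: [3.141, -0.035, -0.0]
wrist_force: [-1.4, 0.1, 5.4]
grip_width: 0.0003
gripper_force: 2.4
```

```bash
python3 -c "
from workcell import ticket
print(ticket.hand_in())"
```

```text
the job is handed in; nothing more can be done
None
```

I handed the job in at about 21 s, with the medium core released flat on the platter and the closed gripper holding the paddle near half way at about 5.4 N; the hand-in returned no verdict, and I judged the paddle angle from fingertip height and force because it can't be read directly.

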